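Sort two brass tubes with the arch gauge

ROBOT

A 6-joint arm with a two-finger parallel gripper is mounted at the origin on the work surface. World frame = base frame: x ahead of the robot, y to its left, z up, the work surface at z = 0. Lengths are in m, angles in rad, forces in N, time in s.
With the tool pointing down it reaches from about 0.3 to 0.825 m from the base axis. Payload 5.4 kg.
Tool frame: the origin (TCP) lies at the very end of the fingers, on their centre line; the grasp point (between the pads) lies 19 mm behind it; z points along the fingers, y is the line along which they close (so a half turn about z gives the same grasp; the last joint's range is limited). The gripper opens to 92 mm and grips with 3 to 60 N. Pads are 20 mm wide; open, the fingers measure 128 mm over their backs; the gripper's body (75 mm by 189 mm) begins 69 mm behind the grasp point.
Start: joints at [-1.32, 0.158, 1.597, -0, 1.386, -0.21], TCP at [0.256, -0.515, 0.215] pointing down, gripper open.
Joint ranges: [-2.91, 2.91], [-0.94, 2.29], [0.18, 2.7], [-1.29, 4.43], [0.17, 2.64], [-3, 3]. Speed limits (rad/s): [2.57, 2.57, 3.14, 3.14, 3.14, 3.14].

INTERFACE

Orientations are given as a rotation vector (axis times angle).
In Python, from workcell import bot gives the robot as it stands. Calls block until the motion is done:
- bot.goto(position, orientation): joint-space move of the TCP to a pose.
- bot.line_to(position, rot=None, max_speed=0.15): straight line of the TCP; rot=None keeps the orientation; max_speed is the mean speed in m/s.
- bot.set_joints(angles): joint-space move.
- bot.set_gripper(opening, newtons=None): opening from 0.0 (shut) to 1.0 (fully open); newtons is the grip in N (None keeps the last); returns when the fingers have stopped.
- bot.hold(seconds).
- bot.inverse_kinematics(position, orientation): joint angles nearest the present ones, or None.
- bot.read_camera(name): name is "scene" or "side" or "wrist"; returns a dict with "pixels" (420x560x3 uint8, blue, green, red), "fx", "fy", "cx", "cy" (pixels), "R" (3x3) and "t" (3): a world point X has camera coordinates R X + t. Camera axes: x right, y down, z forward; pixel columns grow to the right and rows downward; lengths in m; the calibration is good to about 2 mm. A picture is of the moment at which its call begins. There is no depth.
A pose or a line that the arm cannot do raises bot.MotionError and nothing moves.
- bot.job_done(): hands the job in; it is judged then, once.
Readings, each from a call of its own:
- bot.current_clock(): time.
- bot.current_joints(): joint angles.
- bot.current_joint_vel(): joint speeds.
- bot.current_effort(): joint torques, N m.
- bot.current_ee_pos(): TCP position.
- bot.current_tool_rot(): TCP orientation.
- bot.current_contact_force(): force on the tool from outside, world axes, zero at the start.
- bot.current_ft_torque(): the same for the moment, N m.
- bot.current_opening(): opening from 0.0 (shut) to 1.0 (fully open).
- bot.current_grip_force(): force on a finger pad.
Only numpy, scipy, OpenCV 4.12 (cv2) and the standard library are available. Lean on these libraries where they do the work, as an engineer would, in place of code of your own. Each camera call takes 0.05 s, during which the arm holds its last target. There are 200 camera calls.

TASK

Two square brass tubes lie on the jeweller's bench; only the thinner one fits the steel arch gauge. Slide the thinner tube along the bench into the gauge's flared mouth, let go once it sticks out of the far side, take it there by the end that shows, draw it right through in line and then lay it flat in the aluminium tray; lay the thicker tube, which does not fit, flat on the clay slab (in either order). Do not drop the tubes, and leave everything else where it stands.

Things in the scene. Friction and masses are not known exactly. Their poses are not given: they have to be found in the camera images.
- thin_tube: square brass tube, 160 mm long, 23 x 23 mm, about 0.23 kg, lying on the bench; origin at the centre of its underside, x along its length, z up. Fits the gauge with 2 mm to spare each side.
- thick_tube: square brass tube, 160 mm long, 31 x 31 mm, about 0.31 kg, lying on the bench; origin at the centre of its underside, x along its length, z up. Too big for the gauge.
- thin_tube_end1 (a point): centre of the thin tube's end face at its +x end, 11.5 mm above its underside
- thin_tube_end2 (a point): centre of the thin tube's end face at its -x end (the two ends are alike: either may lead)
- thick_tube_end1 (a point): centre of the thick tube's end face at its +x end, 15.5 mm above its underside
- thick_tube_end2 (a point): centre of the thick tube's end face at its -x end
- gauge: steel arch fixed to the bench, 41 mm high: a tunnel 27 mm wide, 29 mm high and 20 mm long (x = -10 to +10 mm) whose floor is the bench. Origin on the bench at the tunnel's middle; x along the tunnel from flared mouth to exit, z up. 67 mm wide at the top; bolted feet 6 mm high, 111 mm over both, within 10 mm of x = 0.
- gauge_mouth (a point): middle of the mouth's front edge, on the bench, at gauge x = -30 mm: two flared cheeks, 29 mm high and open above, narrow from 45 mm apart here to 27 mm at the tunnel
- gauge_exit (a point): middle of the tunnel's exit face, on the bench, at gauge x = +10 mm
- tray: fixed shallow aluminium tray, 250 (its x) x 170 (its y) x 18 mm high, walls and floor 4 mm thick; origin at the centre of its underside, z up
- slab: fixed flat clay slab, 190 (its x) x 100 (its y) x 18 mm high; origin at the centre of its underside, z up
- cup: bystander, loose: open aluminium cup, 72 mm across, 85 mm high; origin at the underside
- dish: bystander, loose: flat steel saucer, 90 mm across, 14 mm high; origin at the underside
- brush: bystander, loose: bench brush lying down; origin at the underside

How it is judged:
By the outcome, as a careful person would: the job done as asked, in the order asked, and still so for the second after the job is handed in, with the robot touching nothing.
It also fails if it takes over 72 s, if anything falls off the work surface, if the arm or the gripper's body presses on something with over 40 N, if the wrist force passes 120 N, or if a joint passes its speed limit or range.

## Working session

There is one attempt and no reset: what is moved stays moved. The work goes in short steps, each a Python script; the robot and the scene stay as the last script left them, time stands still between calls to the robot, and variables do not carry over. Pictures are saved under pics/ and viewed, at most 10 in all, crops included, and the job is handed in when it is done.

```bash
ls; mkdir -p pics
python3 - <<'E'
from workcell import bot
import cv2,numpy as np
for n in("scene","side"):
    c=bot.read_camera(n); cv2.imwrite(f"pics/{n}0.png",cv2.resize(c["pixels"],(784,588),interpolation=cv2.INTER_CUBIC))
    np.savez(f"pics/{n}0.npz",**c)
    print(n,c["fx"],c["fy"],c["cx"],c["cy"],(-c["R"].T@c["t"]).round(3),c["R"].round(2).tolist())
print(bot.current_clock(),bot.current_tool_rot())
E
```

```text
pics
scene 454.96191219059233 454.96191219059233 282.6114609383818 208.33297814184112 [1.21  0.128 0.901] [[-0.22, 0.97, 0.01], [0.77, 0.18, -0.61], [-0.59, -0.13, -0.79]]
side 431.2453507907809 431.2453507907809 281.4920163075442 211.70774794796614 [0.14  0.938 0.683] [[-0.9, -0.43, -0.01], [-0.22, 0.49, -0.85], [0.37, -0.76, -0.53]]
0.1 [-3.05687720e+00 -7.17042023e-01  5.60407325e-05]
```

View pics/scene0.png

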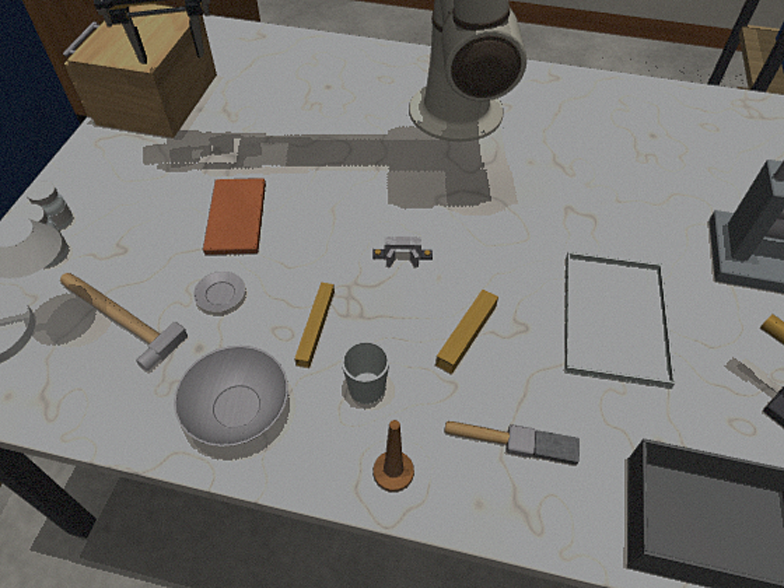

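View pics/side0.png

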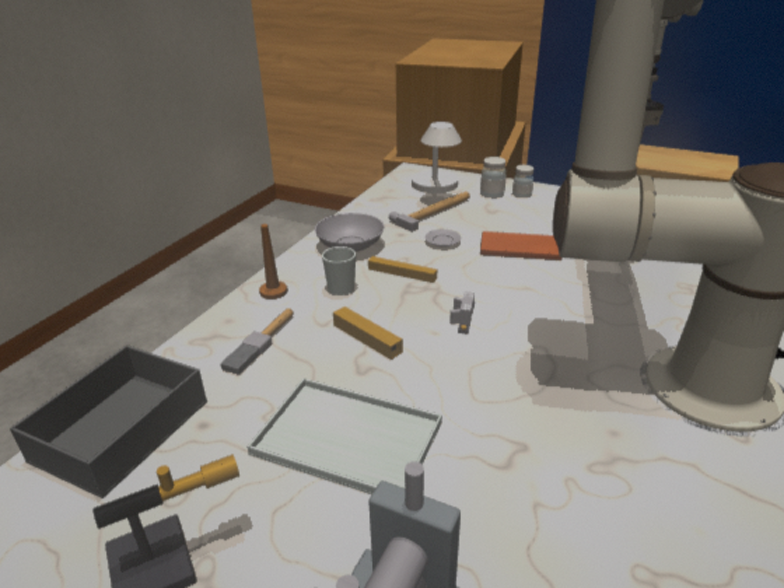

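The scene view shows the thin tube at about (315,325), the thick tube at (468,330), the gauge at (402,250) with its flare towards the camera (away from the robot), the tray at (618,320) and the slab at (235,215). The side view agrees: thin tube (402,268), thick tube (367,332), gauge (463,312). I'll fit the boxes by silhouette in both views.

```bash
cat > h.py <<'E'
import numpy as np,cv2
from scipy.optimize import minimize
S=560/784
def proj(c,P):
    q=np.asarray(P)@c["R"].T+c["t"]; return q[:,:2]/q[:,2:]*[c["fx"],c["fy"]]+[c["cx"],c["cy"]]
def back(c,uv,z):
    d=np.c_[(np.atleast_2d(uv)-[c["cx"],c["cy"]])/[c["fx"],c["fy"]],np.ones(len(np.atleast_2d(uv)))]@c["R"]
    o=-c["R"].T@c["t"]; return o+d*((z-o[2])/d[:,2])[:,None]
def box(x,y,a,L,W,H,z=0):
    k=np.array([[i,j] for i in(-L/2,L/2) for j in(-W/2,W/2)])@np.array([[np.cos(a),np.sin(a)],[-np.sin(a),np.cos(a)]])+[x,y]
    return np.vstack([np.c_[k,np.full(4,z)],np.c_[k,np.full(4,z+H)]])
def mask(c,seed,lo,hi):
    m=cv2.inRange(cv2.cvtColor(c["pixels"],cv2.COLOR_BGR2HSV),np.array(lo),np.array(hi))
    m=cv2.morphologyEx(m,cv2.MORPH_CLOSE,np.ones((3,3),np.uint8))
    n,l=cv2.connectedComponents(m); k=l[int(seed[1]),int(seed[0])]
    return (l==k).astype(np.uint8) if k else None
def sil(c,P):
    m=np.zeros((420*4,560*4),np.uint8)
    cv2.fillConvexPoly(m,cv2.convexHull(np.round((proj(c,P)+.5)*4*16-8).astype(np.int32)),1,shift=4)
    return cv2.resize(m.astype(np.float32),(560,420),interpolation=cv2.INTER_AREA)
def fit(views,p0,dims,z=0):
    f=lambda p:sum(np.abs(sil(c,box(*p[:2],p[2],*dims,z))-m).sum()/m.sum() for c,m in views)
    s=np.array(p0)+np.array([[0,0,0],[.01,0,0],[0,.01,0],[0,0,.1]])
    for _ in range(2):
        r=minimize(f,s[0],method="Nelder-Mead",options=dict(initial_simplex=s,xatol=1e-5,fatol=1e-5)); s=r.x+(s-s[0])*.5
    return r.x,r.fun
E
python3 - <<'E'
from h import *
A,B=[dict(np.load(f"pics/{n}0.npz")) for n in("scene","side")]
B7=lambda c,l,z:back(c,np.array(l)*S,z)[:,:2].round(3).tolist()
Y=((12,120,50),(32,255,255))
for nm,ea,sb,d in(("thin",[(328,286),(303,362)],(402,268),(.16,.023,.023)),("thick",[(489,294),(447,364)],(360,328),(.16,.031,.031))):
    p=back(A,np.array(ea)*S,d[2]/2)[:,:2]; a=np.arctan2(*(p[0]-p[1])[::-1])
    V=[]
    for c,s in((A,np.mean(ea,0)),(B,sb)):
        m=mask(c,np.array(s)*S,*Y)
        if m is not None: V.append((c,m)); print(m.sum())
    print(nm,p.mean(0),a,fit(V,[*p.mean(0),a],d), [fit([v],[*p.mean(0),a],d) for v in V])
m=mask(A,np.array((235,215))*S,(0,120,50),(11,255,255)); mb=mask(B,np.array((515,245))*S,(0,120,50),(11,255,255))
p=back(A,np.array([[235,215]])*S,.018)[0,:2]; print("slab",fit([(A,m)],[*p,0.1],(.19,.1,.018)))
print("tray",B7(A,[(566,255),(661,265),(672,383),(567,372)],.018))
print("tray side",B7(B,[(307,384),(441,421),(378,493),(253,447)],.018))
print("gauge feet",B7(A,[(374,254),(432,254)],.006), "top", B7(A,[(386,238),(421,238)],.041),"mouth",B7(A,[(389,265),(414,265)],0.0))
print("cup",B7(A,[(366,395)],0),"dish",B7(A,[(220,294)],0.007),"brush",B7(A,[(447,427),(578,450)],.01))
E
```

```text
605
180
thin [ 0.63988654 -0.12999163] -3.108291656872555 (array([ 0.64175793, -0.13357172, -3.12392239]), np.float64(2.0926165059687785)) [(array([ 0.64018838, -0.13251793, -3.0893328 ]), np.float64(0.24473140495867768)), (array([ 0.65321026, -0.15106556, -3.26583873]), np.float64(1.6701388888888888))]
881
384
thick [0.59332824 0.12369517] 2.8523429377325407 (array([0.59930411, 0.12071423, 2.78996759]), np.float64(1.4725766248699395)) [(array([0.59752699, 0.12117233, 2.82273348]), np.float64(0.16337968217934165)), (array([0.61657874, 0.09572507, 2.67334443]), np.float64(1.1033528645833333))]
slab (array([ 0.42915858, -0.35958811,  0.3014017 ]), np.float64(0.10545477772100154))
tray [[0.395, 0.272], [0.378, 0.442], [0.625, 0.453], [0.644, 0.29]]
tray side [[0.617, 0.3], [0.379, 0.288], [0.406, 0.453], [0.613, 0.455]]
gauge feet [[0.465, -0.073], [0.439, 0.031]] top [[0.452, -0.053], [0.437, 0.009]] mouth [[0.479, -0.041], [0.468, 0.004]]
cup [[0.748, -0.015]] dish [[0.618, -0.313]] brush [[0.777, 0.12], [0.769, 0.316]]
```

```bash
cat >> h.py <<'E'
def down(psi): return np.pi*np.array([np.cos(psi/2),np.sin(psi/2),0])
E
python3 - <<'E'
from h import *
from workcell import bot
import time
for nm,p,psi in(("gauge pull end",(.452-.128*.97,-.021-.128*.243,.004),.245),("pull start",(.413,-.03,.004),.245),("push start",(.705,-.13,.004),.05),("push mid",(.63,.024,.004),.245),("thick",(.5975,.121,.02),-.32),("slab",(.429,-.36,.03),.3),("tray",(.511,.364,.02),.06)):
    for k in(0,np.pi): 
        q=bot.inverse_kinematics(np.array(p),down(psi+k)); print(nm,k>0,None if q is None else np.round(q,2))
bot.goto(np.array([.50,-.02,.26]),down(.245+ (0)))
print(bot.current_clock())
c=bot.read_camera("wrist"); np.savez("pics/w1.npz",**c); cv2.imwrite("pics/w1.png",cv2.resize(c["pixels"],(784,588),interpolation=cv2.INTER_CUBIC)); print((-c["R"].T@c["t"]).round(3),c["R"].round(2))
E
```

```text
gauge pull end False [-0.53 -0.2   2.42 -0.    0.93  0.8 ]
gauge pull end True [-0.53 -0.2   2.42  0.    0.93 -2.34]
pull start False [-0.37  0.04  2.19 -0.    0.91  0.96]
pull start True [-0.37  0.04  2.19  0.    0.91 -2.18]
push start False [-0.35  0.72  1.28 -0.    1.14  1.17]
push start True [-0.35  0.72  1.28  0.    1.14 -1.97]
push mid False [-0.15  0.53  1.57 -0.    1.04  1.17]
push mid True [-0.15  0.53  1.57  0.    1.04 -1.97]
thick False [ 0.    0.46  1.63 -0.    1.05  1.89]
thick True [ 0.    0.46  1.63 -0.    1.05 -1.25]
slab False [-0.91  0.34  1.78 -0.    1.03  0.36]
slab True [-0.91  0.34  1.78 -0.    1.03 -2.78]
tray False [0.43 0.5  1.58 0.   1.06 1.94]
tray True [ 0.43  0.5   1.58  0.    1.06 -1.2 ]
2.1
[ 0.572 -0.003  0.429] [[ 0.24 -0.97  0.  ]
 [-0.94 -0.23  0.26]
 [-0.26 -0.06 -0.96]]
```

View pics/w1.png

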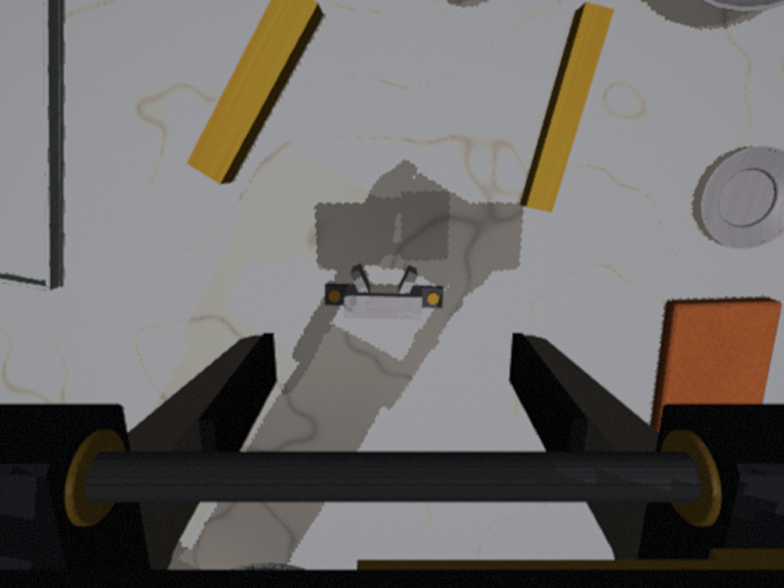

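The wrist view shows the gauge at (384,297), its cheeks opening upwards in the picture (the side away from the robot), the bolts at (335,295) and (433,298), and the whole thin tube from (598,8) to (538,208). I'll crop the gauge for precision.

Run:
```python
from h import *
c=dict(np.load("pics/w1.npz")); 
x0,y0=220,180
cv2.imwrite("pics/w1c.png",cv2.resize(c["pixels"][y0:y0+60,x0:x0+108],None,fx=7,fy=7,interpolation=cv2.INTER_CUBIC))
Y=((12,100,50),(32,255,255))
m=mask(c,np.array((560,130))*S,*Y); print(m.sum(),fit([(c,m)],[.64,-.1325,.05],(.16,.023,.023)))
```

```text
3126 (array([ 0.64298975, -0.13327986,  0.01225737]), np.float64(0.2470209532949456))
```

View pics/w1c.png

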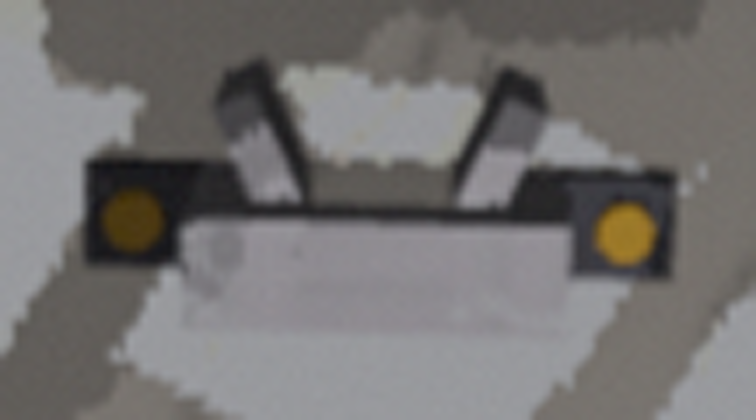

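Run:
```python
from h import *
c=dict(np.load("pics/w1.npz"))
k=lambda l:(np.array(l)+.5)/7-.5+[220,180]
def rep(nm,l,z):
    p=back(c,k(l),z)[:,:2]; print(nm,p.mean(0).round(4),p.round(4).tolist()); return p
f=rep("feet",[(86,160),(88,265),(672,278),(668,172)],.006)
t=rep("top",[(183,222),(185,327),(564,331),(571,227)],.041)
b=rep("bolts",[(133,221),(626,234)],.009)
for nm,p,q in(("feet f",f[0],f[3]),("feet b",f[1],f[2]),("top f",t[0],t[3]),("top b",t[1],t[2]),("bolt",b[0],b[1])):
    d=p-q; print(nm,np.linalg.norm(d).round(4),np.arctan2(-d[0],d[1]).round(3))
rep("cheek tips top",[(222,100),(544,105)],.029)
Y=((12,100,50),(32,255,255))
m=mask(c,np.array((560,130))*S,*Y); print(fit([(c,m)],[.64,-.1325,.05],(.16,.023,0),.023))
print(np.round(back(c,np.array([[755,196]])*S,.012),3))
```

```text
feet [ 0.4514 -0.0246] [[0.4494, 0.0311], [0.4294, 0.0265], [0.4535, -0.0811], [0.4733, -0.0748]]
top [ 0.4511 -0.0248] [[0.4527, 0.0098], [0.4342, 0.0053], [0.4494, -0.059], [0.468, -0.0553]]
bolts [ 0.4507 -0.025 ] [[0.4408, 0.0199], [0.4606, -0.0699]]
feet f 0.1085 0.222
feet b 0.1103 0.22
top f 0.0668 0.23
top b 0.0661 0.232
bolt 0.0919 0.216
cheek tips top [ 0.4788 -0.0191] [[0.4724, 0.0083], [0.4851, -0.0466]]
(array([ 0.64257878, -0.13190337,  0.0249365 ]), np.float64(0.03722808701215611))
[[ 0.619 -0.318  0.012]]
```

```bash
cat >> h.py <<'E'
G=np.array([.4512,-.0248]); PSI=.222; U=np.array([np.cos(PSI),np.sin(PSI)])
def g(s,z,lat=0): return np.r_[G-s*U+lat*np.array([-U[1],U[0]]),z]   # gauge x = s
def snap(bot,n,cam="wrist"):
    c=bot.read_camera(cam); np.savez(f"pics/{n}.npz",**c); cv2.imwrite(f"pics/{n}.png",cv2.resize(c["pixels"],(784,588),interpolation=cv2.INTER_CUBIC)); return c
def stat(bot): print(round(bot.current_clock(),2),np.round(bot.current_ee_pos(),4),np.round(bot.current_contact_force(),1),round(bot.current_opening()*92,1),round(bot.current_grip_force(),1))
E
python3 - <<'E'
from h import *
from workcell import bot
A=dict(np.load("pics/scene0.npz"))
print("cup rim",back(A,np.array([(365,360)])*S,.085).round(3),"base",back(A,np.array([(366,403)])*S,0).round(3))
t=np.array([.6426,-.1319]);a=.025; p=t+.05*np.array([np.cos(a),np.sin(a)])
bot.set_gripper(.5)
bot.goto(np.r_[p,.10],down(a)); 
bot.line_to(np.r_[p,.004]); stat(bot)
bot.set_gripper(0,15); stat(bot)
bot.line_to(np.r_[.640,-.095,.004],down(.12),.12)
bot.line_to(g(-175,.004) if 0 else g(-.175,.004),down(PSI),.12); stat(bot)
snap(bot,"w2")
E
```

```text
cup rim [[ 0.735 -0.018  0.085]] base [[ 0.762 -0.012  0.   ]]
4.81 [ 0.6936 -0.1309  0.0055] [-0.2  0.2  0. ] 45.9 0.0
5.28 [ 0.6931 -0.1308  0.0048] [-2.1  0.2  2.7] 22.9 15.0
7.03 [0.6228 0.014  0.0048] [-0.4 -0.2  6.8] 22.9 15.0
```

View pics/w2.png

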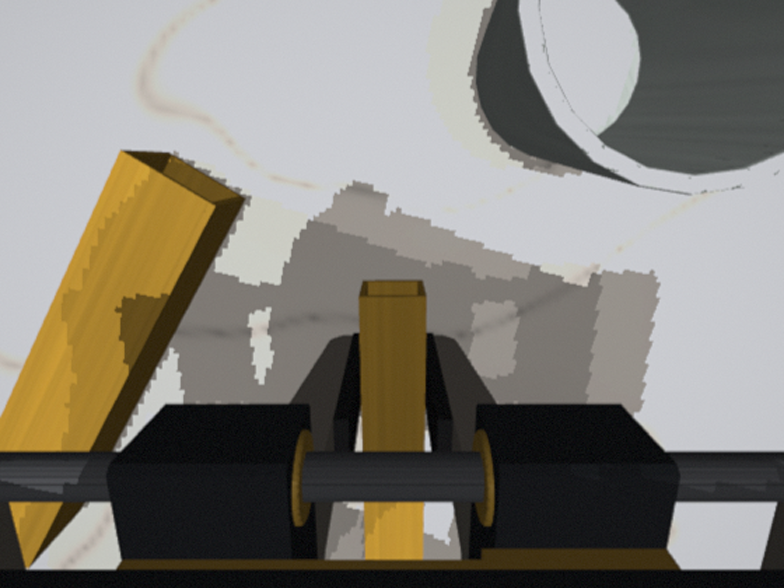

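The view shows the thin tube gripped squarely between the fingers at (392,290), with the cup and thick tube clear. Next I'll feed it into the gauge in steps, watching the force.

Run:
```python
from h import *
from workcell import bot
n=np.array([-U[1],U[0]])
for s in(-.150,-.142,-.134,-.126,-.118):
    bot.line_to(g(s,.004),None,.06); f=bot.current_contact_force(); print(s,"axial",round(f[:2]@-U,1),"lat",round(f[:2]@n,1),"z",round(f[2],1),"err",((bot.current_ee_pos()[:2]-g(s,0)[:2])*1000).round(1))
    if abs(f[:2]@n)>8 or abs(f[:2]@U)>12: print("stop"); break
snap(bot,"s3","scene"); stat(bot)
c=dict(np.load("pics/s3.npz")); cv2.imwrite("pics/s3c.png",cv2.resize(c["pixels"][110:250,200:360],None,fx=5*.8,fy=5*.8,interpolation=cv2.INTER_CUBIC))
```

```text
-0.15 axial -1.8 lat 0.8 z 7.4 err [ 0.3 -0. ]
-0.142 axial -2.9 lat -0.3 z 7.4 err [ 0.4 -0.1]
-0.134 axial -2.7 lat -0.3 z 5.7 err [ 0.3 -0.2]
-0.126 axial -2.3 lat -0.5 z 7.7 err [ 0.2 -0.2]
-0.118 axial -3.4 lat -0.4 z 6.9 err [ 0.2 -0.2]
8.82 [0.5665 0.001  0.0048] [2.6 0.2 7.4] 23.1 15.0
```

View pics/s3c.png

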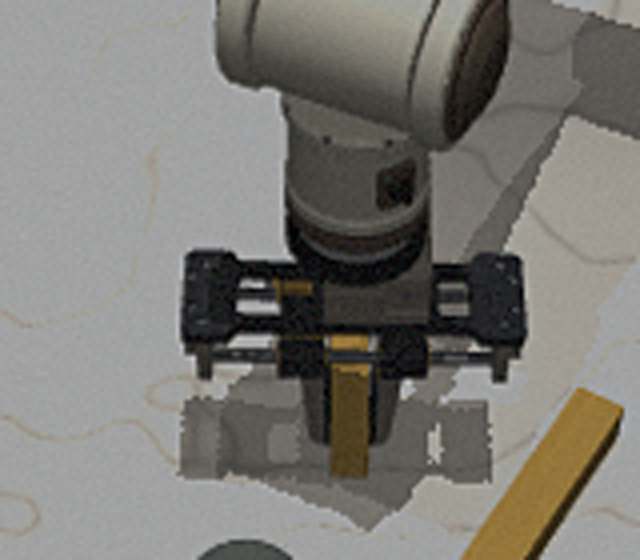

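The picture shows the tube held straight at about (350,430) in the crop, with the gauge hidden behind the gripper. The forces are small, so it has entered cleanly and I'll continue.

Run:
```python
from h import *
from workcell import bot
n=np.array([-U[1],U[0]])
for s in(-.10,-.08,-.06,-.046):
    bot.line_to(g(s,.004),None,.06); f=bot.current_contact_force(); print(s,"axial",round(f[:2]@-U,1),"lat",round(f[:2]@n,1),"z",round(f[2],1))
    if abs(f[:2]@n)>8 or abs(f[:2]@U)>12: print("stop"); raise SystemExit
bot.set_gripper(.42); stat(bot)
bot.line_to(g(-.046,.085),None,.15)
bot.line_to(g(-.10,.2),None,.25)
snap(bot,"w4"); stat(bot)
```

```text
-0.1 axial -1.6 lat 0.7 z 8.6
-0.08 axial -1.2 lat -0.2 z 9.0
-0.06 axial -2.1 lat -0.6 z 9.8
-0.046 axial -1.9 lat 0.1 z 9.0
11.05 [ 0.4951 -0.0145  0.0033] [-0.4  0.3  0.2] 38.7 0.0
12.45 [ 0.5467 -0.0025  0.1971] [-1.4  0.3 -1. ] 38.7 0.0
```

View pics/w4.png

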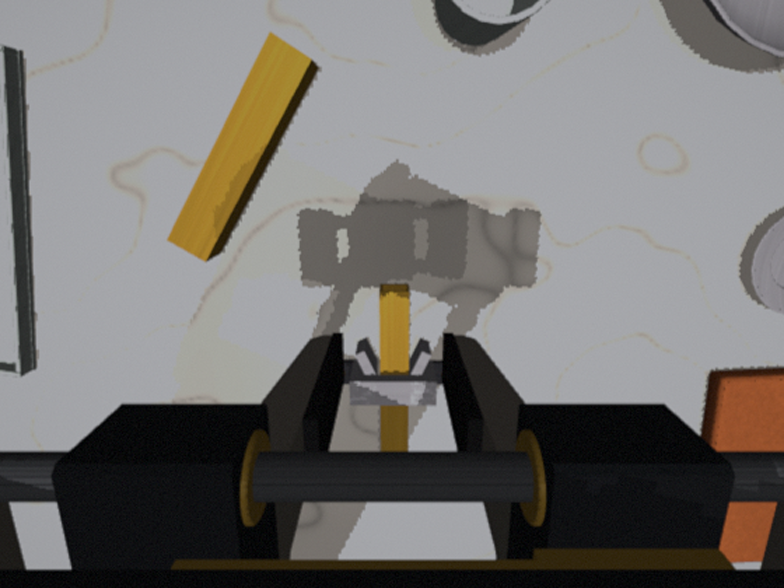

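The tube passes straight through the gauge, in line: rear end at (394,288), far end visible below the arch at (394,440). I'll refit the thick tube from this view and take the thin tube at the exit.

Run:
```python
from h import *
from workcell import bot
c=dict(np.load("pics/w4.npz")); m=mask(c,np.array((235,150))*S,(12,100,50),(32,255,255))
print("thick",fit([(c,m)],[.5975,.121,-.32],(.16,.031,0),.031))
print("tray edge",back(c,np.array([(22,374),(22,50)])*S,.018).round(3))
n=np.array([-U[1],U[0]])
e=next(e for e in(.145,.142,.138,.134) if bot.inverse_kinematics(g(e,.004),down(PSI)) is not None); print(e)
bot.goto(g(.044,.10),down(PSI)); bot.line_to(g(.044,.004),None,.15); stat(bot)
bot.set_gripper(0,20); stat(bot)
for s in(.07,.10,.12,e):
    bot.line_to(g(s,.004),None,.08); f=bot.current_contact_force(); print(s,"axial",round(f[:2]@-U,1),"lat",round(f[:2]@n,1),"z",round(f[2],1),round(bot.current_opening()*92,1))
snap(bot,"s5","scene"); stat(bot)
c=dict(np.load("pics/s5.npz")); cv2.imwrite("pics/s5c.png",cv2.resize(c["pixels"][80:240,180:380],None,fx=3.5,fy=3.5,interpolation=cv2.INTER_CUBIC))
```

```text
thick (array([ 0.59915551,  0.1193984 , -0.33319594]), np.float64(0.022900088417329798))
tray edge [[0.389 0.27  0.018]
 [0.634 0.273 0.018]]
0.145
13.97 [ 0.4096 -0.0348  0.0049] [0.7 0.  0.1] 38.6 0.0
14.35 [ 0.4092 -0.0348  0.0049] [-0.7  0.7  5.5] 22.8 20.0
0.07 axial -0.4 lat -0.6 z 7.5 22.8
0.1 axial -0.7 lat -0.6 z 8.7 22.9
0.12 axial -0.8 lat -1.0 z 9.3 22.7
0.145 axial -0.3 lat 0.2 z 10.5 22.3
16.26 [ 0.3103 -0.0576  0.0049] [ 0.7 -0.3 10.1] 23.0 20.0
```

View pics/s5c.png

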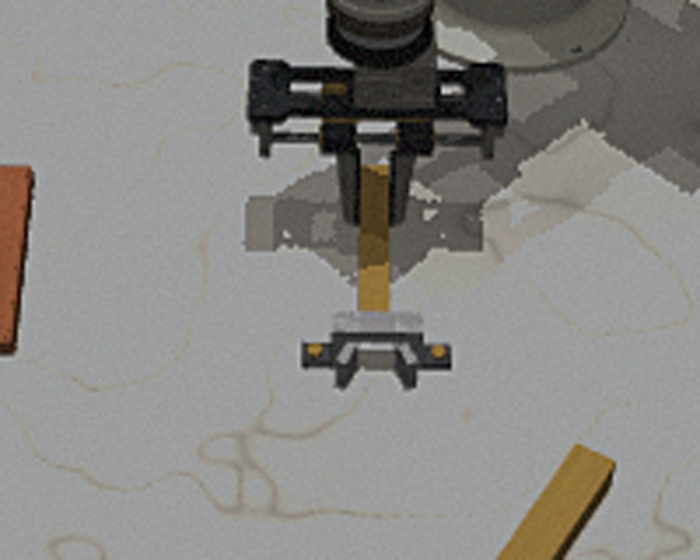

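The picture shows the tunnel empty and the tube drawn out behind the arch, between the fingers at (375,240). Next I'll regrip it at mid-length and lay it in the tray.

Run:
```python
from h import *
from workcell import bot
w=dict(np.load("pics/w1.npz")); print("slab corners w1",back(w,np.array([(668,300),(779,298)])*S,.018).round(3).tolist(),"fit",box(.429,-.3596,.3014,.19,.1,.018)[4:,:2].round(3).tolist())
bot.set_gripper(.42); bot.line_to(g(.145,.05),None,.2); bot.line_to(g(.105,.05),None,.2); bot.line_to(g(.105,.004),None,.15)
bot.set_gripper(0,35); stat(bot)
bot.line_to(g(.105,.17),None,.15); stat(bot)
T=np.array([.510,.362]);a=.04
bot.goto(np.r_[T,.17],down(a)); stat(bot)
snap(bot,"w6")
bot.line_to(np.r_[T,.03],None,.15)
for z in(.014,.011,.009,.0075):
    bot.line_to(np.r_[T,z],None,.04); f=bot.current_contact_force()[2]; print(z,round(f,1))
    if f>3: break
stat(bot)
bot.set_gripper(.42); bot.line_to(np.r_[T,.12],None,.2); stat(bot)
snap(bot,"side6","side")
```

```text
slab corners w1 [[0.513, -0.278, 0.018], [0.539, -0.375, 0.018]] fit [[0.353, -0.436], [0.323, -0.34], [0.535, -0.379], [0.505, -0.284]]
18.25 [ 0.3493 -0.0483  0.0047] [-2.  -0.5  5.3] 22.9 35.0
19.51 [ 0.348  -0.0475  0.1689] [-0.5 -0.8 -2. ] 22.8 35.0
21.12 [0.5105 0.361  0.1702] [ 0.5  0.3 -2.1] 22.9 35.0
0.014 -2.6
0.011 -2.3
0.009 -2.5
0.0075 5.9
23.56 [0.5101 0.3621 0.0088] [-3.3 -2.4  5.9] 23.0 35.0
24.71 [0.5092 0.3616 0.1187] [-1.  -0.6 -0.2] 38.6 0.0
```

View pics/side6.png

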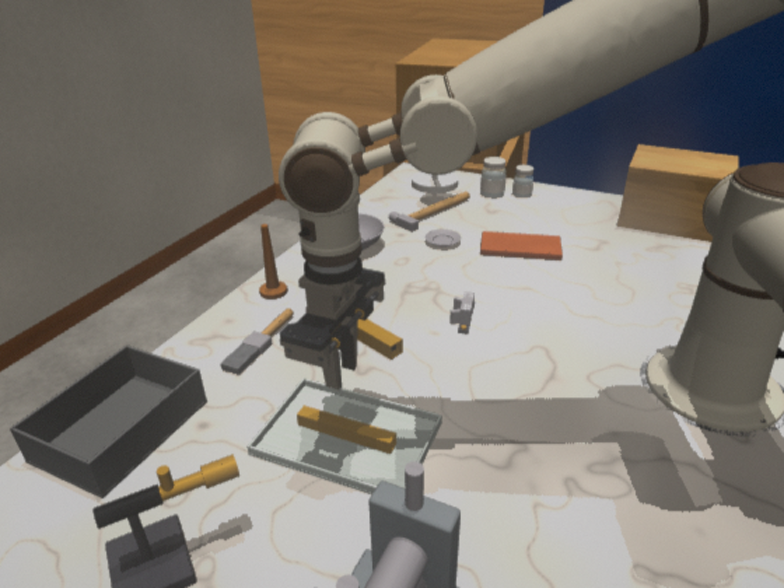

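The thin tube lies flat inside the tray at (345,428). Now the thick tube goes to the slab, using the slab pose averaged over both views.

Run:
```python
from h import *
from workcell import bot
p=np.array([.599,.1195]);a=-.333
bot.set_gripper(.65)
bot.goto(np.r_[p,.10],down(a)); bot.line_to(np.r_[p,.006],None,.15)
bot.set_gripper(0,40); stat(bot)
bot.line_to(np.r_[p,.18],None,.15); stat(bot)
T=np.array([.433,-.354]);a=.27
bot.goto(np.r_[T,.18],down(a)); snap(bot,"w7")
bot.line_to(np.r_[T,.045],None,.15)
for z in(.030,.027,.025,.023,.0215,.020):
    bot.line_to(np.r_[T,z],None,.04); f=bot.current_contact_force()[2]; print(z,round(f,1))
    if f>3: break
stat(bot)
bot.set_gripper(.55); bot.line_to(np.r_[T,.12],None,.2)
bot.goto(np.array([.40,-.05,.25]),down(.1)); stat(bot)
snap(bot,"s7","scene")
```

```text
27.58 [0.5995 0.1197 0.0066] [0.1 0.7 3.1] 31.1 40.0
28.89 [0.5981 0.1195 0.1785] [ 1.5  1.2 -2.7] 30.7 40.0
0.03 -2.0
0.027 -2.0
0.025 -2.1
0.023 9.3
33.09 [ 0.4332 -0.3542  0.0246] [-4.5  4.2  9.3] 30.8 40.0
35.46 [ 0.4    -0.0505  0.2493] [-0.3  0.4 -0.2] 50.4 0.0
```

View pics/s7.png

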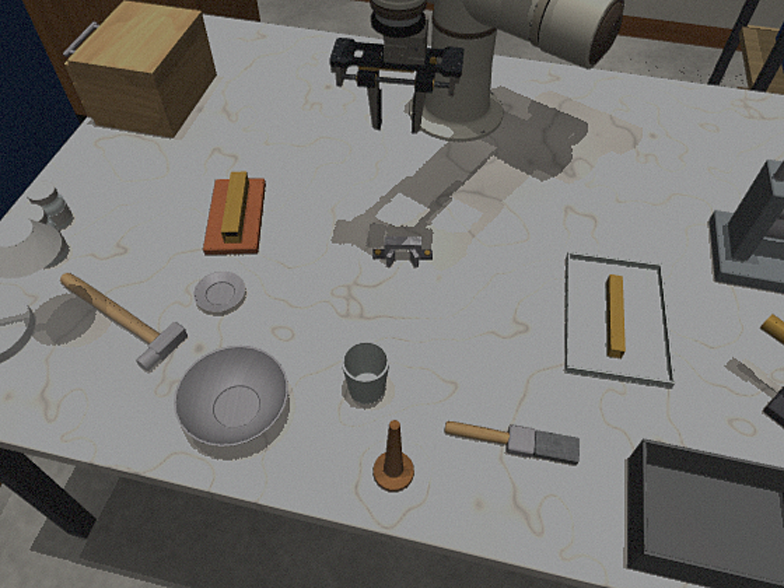

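The thick tube lies flat on the slab at (235,208), the thin tube lies in the tray at (615,315), and the bystanders haven't moved. Handing in.

```bash
python3 -c "
from workcell import bot
print(bot.job_done())"
```

```text
the job is handed in; nothing more can be done
None
```

The thin tube went through the gauge and now lies flat in the tray, and the thick tube lies flat on the slab. The bystanders look unmoved in the final picture, and I handed the job in at about 35 s of the 72 s allowed.

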